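# Drop the marking roller out of the roll press

### The job

Take the brass marking roller out of the small green press for a change of pattern: flip the red cam lever fully over to its open side, press the roller down on its lift table until its axle is out of the slots and the table is at the bottom, then roll it forward out of the press into the yellow cradle at the front of the base. Leave it lying there with the lever open, and do not disturb the things around.

Things in the scene. Friction and masses are not known exactly. Their poses are not given: they have to be found in the camera images.
- press: Green bench press, fixed, 248 x 162 mm, 133 mm high. Origin: on the table under the roller's starting axle; x points from its front (cradle side, about towards the robot) to its back, y along the axle, z up. Two upright cheeks (y = 60 to 70 mm either side, x = -24 to 75 mm) leave a 120 mm wide gap, open above, in front and behind; a 35 mm high block lies between their rear feet (x = 47 to 75 mm).
- roller: Loose oiled brass roller (slippery), drum 80 mm diameter, 104 mm long, about 0.6 kg, on a steel axle 14 mm thick, 174 mm long. Origin: centre of the drum; y along the axle. It starts on the lift table at press x = 0, axle at z = 107 mm with its ends in the slots; lowered, its axle is at 72 mm, its top at 112 mm. Push it at about axle height.
- cradle (a point): Where the drum's centre lies when the roller is in the front cradle: press x = -125 mm, z = 72 mm. A flat runway at z = 35 mm (press x = -84 to -42 mm) leads into the cradle, a yellow shallow V across the base (x = -166 to -84 mm, 4 degree slopes, lowest at x = -125 mm) closed in front by a 14 mm high lip (x = -166 to -157 mm). 17 mm high side guides (y = 57 to 63 mm) run along both.
- lever (a joint): Angle of the U-shaped cam lever, rad. 0 = closed: leaning 0.70 rad from upright to the press's front, hooks holding the axle ends from below. Grows as it swings up, over and down to the back; stop at 2.35 = fully open, about level behind the press. Stiff (about 3 N at the bar), stays where it is left. Hinge line: along press y at x = 0, z = 125 mm.
- lever_bar (a point): Middle of the lever's red crossbar, a round bar 12 mm thick and 154 mm long along press y, 100 mm from the hinge line, joined to the hinge by an arm at each end outside the cheeks.
- lift (a joint): How far the lift table is lowered, m: 0 = up, 0.035 = bottom stop, its edges level with the runway. Stiff slide, no spring: stays where left, carries the roller; pressing the roller down with 3 to 12 N lowers both once the lever is open. The steel top (82 x 106 mm) is a shallow V (4 degree slopes, 3 mm deep in the middle under the axle), so a lowered roller stays in it until pushed out.
- brass_blank: Bystander: loose brass strip, 150 x 45 x 6 mm, origin under its centre.
- steel_blanks: Bystander: loose stack of grey steel strips, 150 x 45 x 18 mm, origin under its centre.
- hammer: Bystander: loose hammer, yellow handle, 233 mm long, 36 mm high, lying.
- punch_box: Bystander: loose blue box of steel letter punches, 70 x 90 mm, 65 mm high.
- blue_block: Bystander: loose blue block, 45 x 80 x 50 mm.
- tape_roll: Bystander: loose white ring, 100 mm diameter, 25 mm high.
- slot (a point): Middle of the gap between the cheeks at the slot mouths, press x = 0, z = 90 mm. Each cheek has a vertical slot 18 mm wide at x = 0, closed at the top (z = 117 mm) and open at the bottom here. Forward of press x = 45 mm the cheeks' lower edge is at z = 90 mm, so a lowered axle passes under them to the front.
Things that resemble listed ones, but are neither listed nor needed, are in the scene too. Of the things that look like the roller, the largest one is meant.

How it is judged:
By the outcome, as a careful person would: the job done as asked, in the order asked, and still so for the second after the job is handed in, with the robot touching nothing.
It also fails if it takes over 61 s, if anything falls off the work surface, if the arm or the gripper's body presses on something with over 40 N, if the wrist force passes 120 N, or if a joint passes its speed limit or range.

### The arm

A 6-joint arm with a two-finger parallel gripper is mounted at the origin on the work surface. World frame = base frame: x ahead of the robot, y to its left, z up, the work surface at z = 0. Lengths are in m, angles in rad, forces in N, time in s.
With the tool pointing down it reaches from about 0.4 to 0.825 m from the base axis. Payload 7 kg.
Tool frame: the origin (TCP) lies on the centre line of the jaws, within the pads' length; the fingertips stand 22 mm ahead of it and the grasp point (between the pads) lies 3 mm ahead of it; z points along the fingers, y is the line along which they close (so a half turn about z gives the same grasp; the last joint's range is limited). The gripper opens to 88 mm and grips with 3 to 60 N. Pads are 19 mm wide; open, the fingers measure 130 mm over their backs; the gripper's body (78 mm by 193 mm) begins 47 mm behind the grasp point.
Start: joints at [0.288, 0.359, 0.012, 0, -1.224, -0.288], TCP at [0.675, -0, 0.249] pointing down, gripper open.
Joint ranges: [-3.07, 3.07], [-1.43, 2.12], [-1.02, 1.25], [-3.03, 1.67], [-3.05, -0], [-3.03, 3.03]. Speed limits (rad/s): [2.39, 2.39, 3.01, 3.14, 3.14, 3.14].

### API

Orientations are given as [roll, pitch, yaw] about the fixed x, y, z axes, in that order (R = Rz(yaw) Ry(pitch) Rx(roll)).
In Python, from station import monitor, viewer, order gives the robot as it stands. The module is installed in compiled form; this text tells all that it offers.
- The arm moves only by the tool servo_tool, never from a script. Its argument "targets" is a list of rows, each an object with "angular": the turn, a rotation vector about the tool's x, y, z in degrees, a list of three; "xyz": the shift along the tool's x, y, z in cm, a list of three; "claw": the finger opening in cm, from 0 to 8.76. A call has 1 to 20 rows; each row shifts and turns the commanded pose from where the row before left it, along the tool's axes as they then stand; what a row does not reach is not made up. A row lasts 1/10 s, in which the tool goes at most 50 mm and 8.59 degrees, less where a joint would pass 70% of its speed; a pose out of reach is approached as far as the arm can. A call is refused whole if a number of a shift passes 5 or a number of a turn 8.59, either way. A call with a gripper value outside its range is refused whole. The fingers move at their own pace and stop on an object; "force" is the grip in N (left out, the last holds). Time passes only in rows, so rows that do not move let the fingers close. It gives the time, the measured TCP pose, the force, the opening and the grip force at its end, in the units of the state.
- monitor.get_state(): the state, without advancing time (a new reading comes with each control period).
- viewer.grab_frame(name): name is "scene" or "side" or "wrist"; returns a dict with "color" (420x560x3 uint8, blue, green, red), "fovy" (degrees; the focal length in pixels is half the picture's height over the tangent of half this angle, whatever the lens; pixels are square), "cx", "cy" (the principal point, pixels), "R" (3x3) and "t" (3): a world point X has camera coordinates R X + t. Camera axes: x right, y down, z forward; pixel columns grow to the right and rows downward; lengths in m; the calibration is good to about 2 mm. A picture is of the moment at which its call begins. There is no depth.
- order.job_done(): hands the job in; it is judged then, once.
The state is a dict: "t": time; "q": joint angles; "qd": joint speeds; "joint_efforts": joint torques, N m; "eef_pos": TCP position; "ee_rot": TCP orientation; "force": force on the tool from outside, world axes, zero at the start; "moment": the same for the moment, N m; "width": finger opening in m; "gripper_force": force on a finger pad.
Only numpy, scipy, OpenCV 4.12 (cv2) and the standard library are available. Lean on these libraries where they do the work, as an engineer would, in place of code of your own. Each camera call takes 0.05 s, during which the arm holds its last target. There are 200 camera calls.

## Working session

There is one attempt and no reset: what is moved stays moved. The work goes in short steps, Python scripts to look and compute and a tool call to move; the robot and the scene stay as the last step left them, time stands still between calls to the robot, and variables do not carry over. Pictures are saved under pics/ and viewed, at most 10 in all, crops included, and the job is handed in when it is done.

Besides the shell and the picture viewer there is one more tool, called as name([rows], argument=value, ...), one row to a line, values as JSON. servo_tool: Moves the arm, as the interface text tells. Its arguments: {"type":"object","properties":{"targets":{"type":"array"},"force":{"type":"number"}},"required":["targets"]}

```bash
mkdir -p pics
cat > h.py <<'E'
import numpy as np, cv2
from station import monitor, viewer, order
def K(f):
    F=f["color"].shape[0]/2/np.tan(np.radians(f["fovy"])/2); return F
def ray(f,u,v):
    F=K(f); R=np.array(f["R"]); t=np.array(f["t"])
    d=R.T@np.array([(u-f["cx"])/F,(v-f["cy"])/F,1]); return -R.T@t,d
def plane(f,u,v,z):
    o,d=ray(f,u,v); return o+d*(z-o[2])/d[2]
def proj(f,X):
    c=np.array(f["R"])@np.array(X)+np.array(f["t"]); F=K(f); return c[0]/c[2]*F+f["cx"],c[1]/c[2]*F+f["cy"]
def tri(f1,p1,f2,p2):
    o1,d1=ray(f1,*p1);o2,d2=ray(f2,*p2)
    s=np.linalg.lstsq(np.c_[d1,-d2],o2-o1,rcond=None)[0]
    a=o1+d1*s[0];b=o2+d2*s[1]; return (a+b)/2,np.linalg.norm(a-b)
E
python3 - <<'E'
from h import *
import pickle
fs={n:viewer.grab_frame(n) for n in("scene","side","wrist")}
pickle.dump(fs,open("f0.pkl","wb"))
for n,f in fs.items():
    print(n,f["fovy"],-np.array(f["R"]).T@f["t"])
cv2.imwrite("pics/a.png",cv2.resize(fs["scene"]["color"],(784,588)))
cv2.imwrite("pics/b.png",cv2.resize(fs["side"]["color"],(784,588)))
print(monitor.get_state())
E
```

```text
scene 45.022467344455826 [ 1.21240786 -0.24301753  1.29104195]
side 49.23535249060558 [0.44576577 0.99369553 1.06752848]
wrist 60.06220855871272 [ 0.67572246 -0.0768303   0.38373153]
{'t': 0.15, 'q': array([ 2.88107757e-01,  3.59246016e-01,  1.12719233e-02, -2.35814951e-04,
       -1.22408237e+00, -2.88049413e-01]), 'qd': array([-0.0002157 , -0.00354793,  0.0018651 ,  0.00038688,  0.00198407,
        0.0020248 ]), 'joint_efforts': array([ 1.39394037e-04, -5.83274567e+01,  2.93289685e+01,  7.00122759e+00,
        8.75052094e-03, -9.76538854e-05]), 'eef_pos': array([ 6.74667977e-01, -2.28360279e-05,  2.47827103e-01]), 'ee_rot': array([ 3.14032145e+00, -1.45437152e-04, -1.57081816e+00]), 'force': array([-0.07026815,  0.75468738,  0.25073877]), 'moment': array([0.03075308, 0.00157071, 0.00813847]), 'gripper_force': 0.0, 'width': 0.08741188552195817}
```

View pics/a.png

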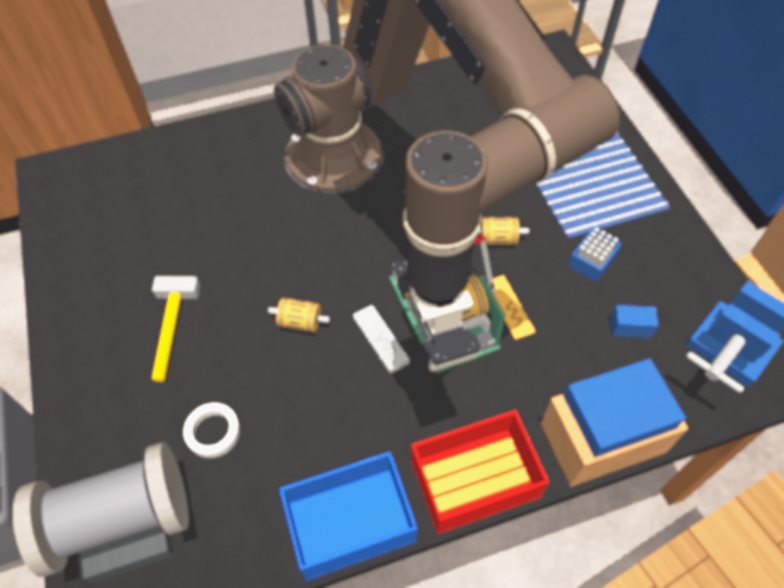

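View pics/b.png

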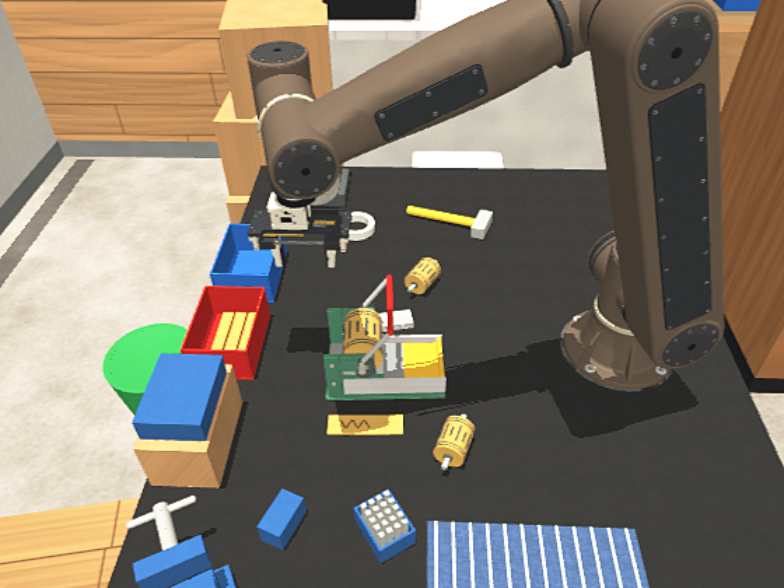

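Scene view: the arm hides most of the press (roller at about (480,295) of 784x588). Side view: red lever bar from (390,277) to (390,335), base near edge (327,398)–(445,398), yellow cradle at (422,360). Next I measure the bar and the cradle.

Run:
```python
from h import *
import pickle
fs=pickle.load(open("f0.pkl","rb"))
s=fs["side"]
k=560/784
for nm,p,z in [("base front near",(445,398),0),("base back near",(327,398),0),("base front far top",(443,337),.035),("front near top guide",(446,378),.05),("bar near end",(391,335),.2015),("bar far end",(389,278),.2015)]:
    print(nm,plane(s,p[0]*k,p[1]*k,z))
hsv=cv2.cvtColor(s["color"],cv2.COLOR_BGR2HSV)
red=((hsv[...,0]<6)|(hsv[...,0]>174))&(hsv[...,1]>150)&(hsv[...,2]>90)
n,l,st,c=cv2.connectedComponentsWithStats(red.astype(np.uint8))
for i in range(1,n):
    if st[i][4]>60: print(st[i],c[i])
cv2.imwrite("pics/c.png",cv2.resize(fs["wrist"]["color"],(784,588)))
b=s["color"][180:300,210:340]
cv2.imwrite("pics/d.png",cv2.resize(b,None,fx=6,fy=5,interpolation=2))
cv2.imwrite("pics/d.png",cv2.resize(b,(650,600),interpolation=2))
```

```text
base front near [0.38087555 0.15748439 0.        ]
base back near [0.62656565 0.16609062 0.        ]
base front far top [0.38413165 0.0165828  0.035     ]
front near top guide [0.38088698 0.14544224 0.05      ]
bar near end [0.49035848 0.17216995 0.2015    ]
bar far end [0.50122123 0.01233458 0.2015    ]
[276 196   6  43 182] [278.04945055 216.27472527]
[ 129  204   64   68 2239] [163.48548459 232.39973202]
```

View pics/c.png

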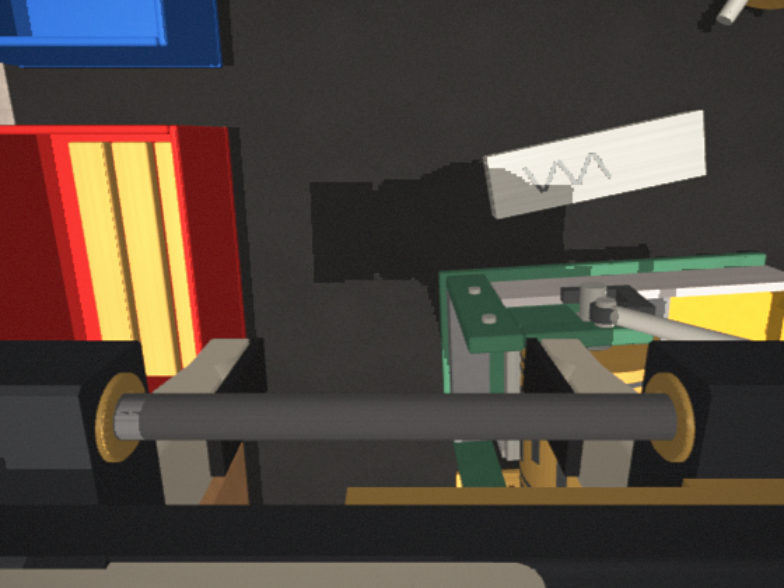

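View pics/d.png

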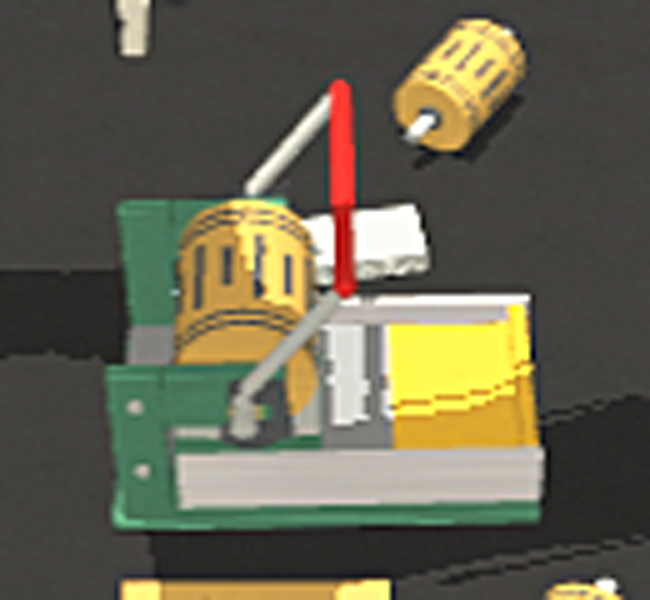

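Wrist view shows the press's far cheek top at (485,310) and arm joint at (605,310). The crop shows the bar running from (340,85) to (345,292). Press origin is at about (0.56, 0.095), yaw about 0.05. I'll move above the bar and look again.

servo_tool([
  {"angular": [0,0,0],"xyz": [-1.5,3,-1],"claw": 5},
  {"angular": [0,0,-1.5],"xyz": [-1.5,3,-1],"claw": 5},
  {"angular": [0,0,-1.5],"xyz": [-1.5,3,-1],"claw": 5},
  {"angular": [0,0,0],"xyz": [-1.5,3,-1],"claw": 5},
  {"angular": [0,0,0],"xyz": [-1.5,3,-1],"claw": 5},
  {"angular": [0,0,0],"xyz": [-1.5,3,0],"claw": 5},
  {"angular": [0,0,0],"xyz": [0,0,0],"claw": 5},
  {"angular": [0,0,0],"xyz": [0,0,0],"claw": 5},
])

```text
t: 0.95
eef_pos: [0.492, 0.0847, 0.2991]
ee_rot: [-3.141, 0.001, -1.517]
force: [1.3, -0.6, 0.6]
width: 0.05
gripper_force: 0.0
```

Run:
```python
from h import *
import pickle
fs={n:viewer.grab_frame(n) for n in("scene","side","wrist")}
pickle.dump(fs,open("f1.pkl","wb"))
im=np.hstack([cv2.resize(fs["wrist"]["color"],(400,300))*1,cv2.resize(fs["side"]["color"][150:300,180:380],(400,300))])
im2=np.hstack([cv2.resize(fs["scene"]["color"][150:300,200:400],(400,300))]*1+[np.zeros((300,400,3),np.uint8)])
cv2.imwrite("pics/e.png",cv2.resize(fs["wrist"]["color"],(784,588)))
cv2.imwrite("pics/f.png",cv2.resize(fs["scene"]["color"][120:285,220:440],(800,600),interpolation=2))
s=monitor.get_state();print(s["t"],s["eef_pos"],s["ee_rot"])
for n,f in fs.items():
    hsv=cv2.cvtColor(f["color"],cv2.COLOR_BGR2HSV)
    red=((hsv[...,0]<6)|(hsv[...,0]>174))&(hsv[...,1]>150)&(hsv[...,2]>60)
    m,l,st,c=cv2.connectedComponentsWithStats(red.astype(np.uint8))
    print(n,[(list(st[i]),c[i].round(1)) for i in range(1,m) if st[i][4]>60])
```

```text
1.1 [0.49283395 0.08425898 0.29822428] [ 3.14104565e+00 -3.86995361e-04 -1.51883095e+00]
scene [([np.int32(290), np.int32(168), np.int32(57), np.int32(22), np.int32(249)], array([318. , 178.7])), ([np.int32(294), np.int32(293), np.int32(98), np.int32(88), np.int32(3133)], array([342.8, 333.6]))]
side [([np.int32(276), np.int32(196), np.int32(6), np.int32(43), np.int32(186)], array([278.1, 216.9])), ([np.int32(129), np.int32(204), np.int32(64), np.int32(68), np.int32(2239)], array([163.5, 232.4]))]
wrist [([np.int32(0), np.int32(0), np.int32(34), np.int32(187), np.int32(3925)], array([ 11.3, 108.2])), ([np.int32(260), np.int32(92), np.int32(21), np.int32(189), np.int32(3342)], array([270.4, 183.9])), ([np.int32(266), np.int32(314), np.int32(16), np.int32(18), np.int32(270)], array([273.4, 322.1]))]
```

View pics/e.png

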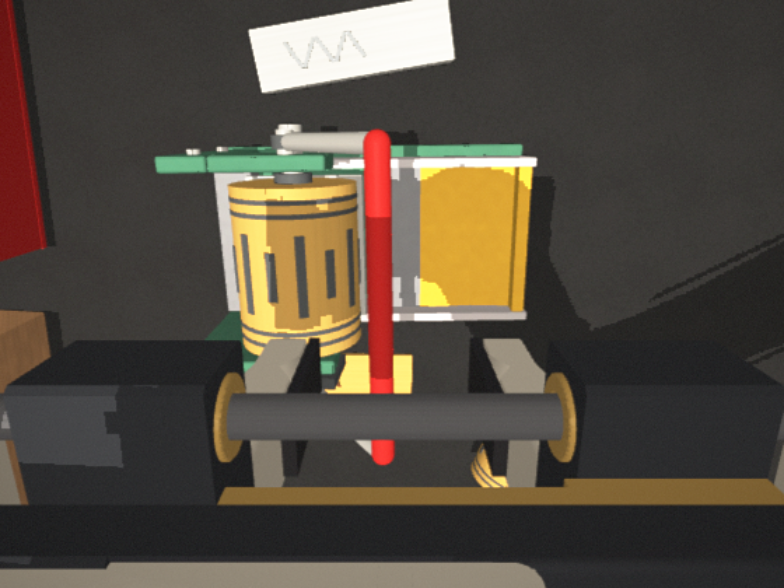

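View pics/f.png

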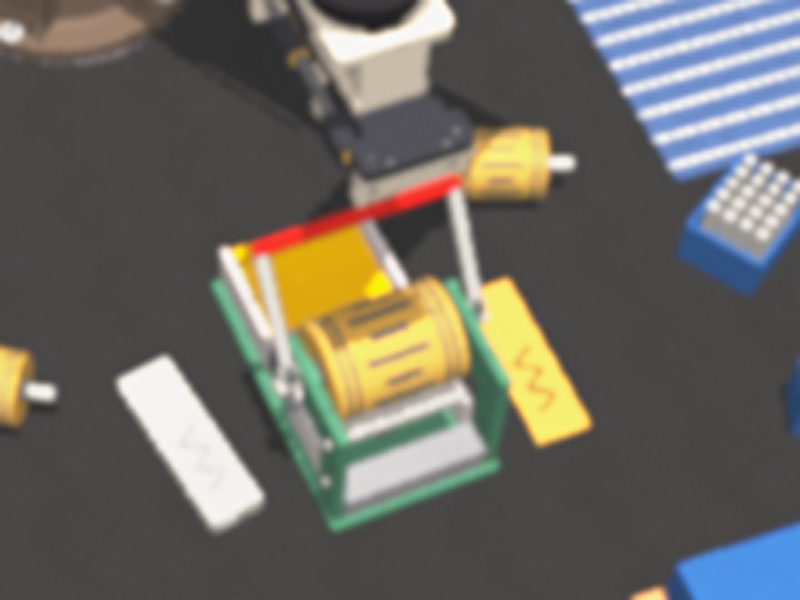

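Wrist view: bar from (376,133) to (383,462), drum corners around (228,185), (357,185), (242,345), (360,345), cradle lip at (520,165)–(518,310). Scene crop: the bar runs (255,247)–(460,183). I triangulate these.

Run:
```python
from h import *
import pickle
f=pickle.load(open("f1.pkl","rb"));w,s,c=f["wrist"],f["side"],f["scene"];k=560/784
a=lambda u,v:(220+u*220/800,120+v*165/600)
for z in(.2015,):
  p=plane(w,376*k,136*k,z);q=plane(w,383*k,459*k,z);print("bar wrist",p,q,(p+q)/2,np.arctan2(-(q-p)[0],(q-p)[1]))
  p=plane(c,*a(257,246),z);q=plane(c,*a(459,184),z);print("bar scene",p,q,(p+q)/2,np.arctan2(-(q-p)[0],(q-p)[1]))
  p=plane(s,278,197,z);q=plane(s,279,238.4,z);print("bar side",p,q,(p+q)/2)
print("tri far end", tri(w,(376*k,136*k),s,(278,197.5)),tri(w,(376*k,136*k),c,a(257,246)))
print("tri near", tri(w,(383*k,459*k),c,a(459,184)), tri(w,(383*k,459*k),s,(279,238)))
# guide inner/outer edges z~.052, lip front
for nm,u,v,z in[("guide far front",536,161,.052),("guide near front",526,317,.052),("drum far mid",291,182,.14),("drum near mid",302,350,.14)]: print(nm,plane(w,u*k,v*k,z))
```

```text
bar wrist [0.50525705 0.00907156 0.2015    ] [0.49454734 0.17357843 0.2015    ] [0.4999022  0.09132499 0.2015    ] 0.06501017693887298
bar scene [0.49852789 0.01374964 0.2015    ] [0.49482667 0.1723318  0.2015    ] [0.49667728 0.09304072 0.2015    ] 0.02333520323720855
bar side [0.50111589 0.00551264 0.2015    ] [0.49123714 0.16902103 0.2015    ] [0.49617651 0.08726683 0.2015    ]
tri far end (array([0.50308228, 0.00900627, 0.20267993]), np.float64(0.004271451478957997)) (array([0.50526783, 0.01010058, 0.21232539]), np.float64(0.002306037149291522))
tri near (array([0.49475756, 0.17264642, 0.20197974]), np.float64(0.001041844133894724)) (array([0.49285457, 0.17098511, 0.20501941]), np.float64(0.0034821333774062552))
guide far front [0.39225675 0.02142724 0.052     ]
guide near front [0.38446726 0.14276785 0.052     ]
drum far mid [0.55462481 0.03720168 0.14      ]
drum near mid [0.54813964 0.14086686 0.14      ]
```

Run:
```python
from h import *
import pickle
f=pickle.load(open("f1.pkl","rb"));w=f["wrist"];k=560/784
im=w["color"]; hsv=cv2.cvtColor(im,cv2.COLOR_BGR2HSV)
for v in(140,160,180,200,215,230):
    m=(hsv[v,150:262,0]>10)&(hsv[v,150:262,0]<30)&(hsv[v,150:262,1]>90)
    xs=150+np.flatnonzero(m); u0,u1=xs[0],xs[-1]+1
    o,a=ray(w,u0,v);_,b=ray(w,u1,v); 
    # project into plane normal to the drum axis
    ax=np.array([-np.sin(.06),np.cos(.06),0]); 
    P=lambda d:(lambda e:e/np.linalg.norm(e))(d-ax*(d@ax))
    d=P(a)+P(b); d/=np.linalg.norm(d); half=np.arccos(P(a)@P(b))/2
    s=(.107-o[2])/d[2]; print(v,u0,u1,"axis x at y=o:",o[0]+d[0]*s/1, "y",o[1],"dist",s,.04/np.sin(half))
    y=.093; print("   x at y=.093:",o[0]+d[0]*s-(y-o[1])*.06)
```

```text
140 164 246 axis x at y=o: 0.5650472076348403 y 0.007680688313577641 dist 0.3343643825818011 0.37463416262377336
   x at y=.093: 0.559928048933655
160 165 255 axis x at y=o: 0.5615547321439622 y 0.007680688313577641 dist 0.3336751407675235 0.33525521256497093
   x at y=.093: 0.5564355734427769
180 168 256 axis x at y=o: 0.5608925785790343 y 0.007680688313577641 dist 0.33354844256021404 0.33729222488605626
   x at y=.093: 0.555773419877849
200 170 256 axis x at y=o: 0.5611322189139358 y 0.007680688313577641 dist 0.3335941492236184 0.3397865538384003
   x at y=.093: 0.5560130602127505
215 171 257 axis x at y=o: 0.5610507759291458 y 0.007680688313577641 dist 0.3335785969028986 0.33576012846841496
   x at y=.093: 0.5559316172279605
230 173 258 axis x at y=o: 0.5605166844348569 y 0.007680688313577641 dist 0.3334770837184409 0.33540292866710486
   x at y=.093: 0.5553975257336716
```

servo_tool([
  {"angular": [0,0,0],"xyz": [-0.7,-0.5,2.4],"claw": 5},
  {"angular": [0,0,0],"xyz": [0,0,2.4],"claw": 5},
  {"angular": [0,0,0],"xyz": [0,0,2.4],"claw": 5},
  {"angular": [0,0,0],"xyz": [0,0,2.2],"claw": 5},
  {"angular": [0,0,0],"xyz": [0,0,0],"claw": 1},
  {"angular": [0,0,0],"xyz": [0,0,0],"claw": 0.5},
  {"angular": [0,0,0],"xyz": [0,0,0],"claw": 0.5},
  {"angular": [0,0,0],"xyz": [0,0,0],"claw": 0.5},
  {"angular": [0,0,0],"xyz": [0,0,0],"claw": 0.5},
  {"angular": [0,0,0],"xyz": [0,0,0],"claw": 0.5},
], force=12)

```text
t: 2.1
eef_pos: [0.4978, 0.092, 0.2053]
ee_rot: [-3.139, 0.001, -1.518]
force: [2.6, 0.5, -0.3]
width: 0.0118
gripper_force: 12.0
```

servo_tool([
  {"angular": [0,0,0],"xyz": [0,-1.28,-0.88],"claw": 0.5},
  {"angular": [0,0,0],"xyz": [0,-1.4,-0.67],"claw": 0.5},
  {"angular": [0,0,0],"xyz": [0,-1.48,-0.45],"claw": 0.5},
  {"angular": [0,0,0],"xyz": [0,-1.53,-0.21],"claw": 0.5},
  {"angular": [0,0,0],"xyz": [0,-1.55,0.03],"claw": 0.5},
  {"angular": [0,0,0],"xyz": [0,-1.53,0.27],"claw": 0.5},
  {"angular": [0,0,0],"xyz": [0,-1.47,0.5],"claw": 0.5},
  {"angular": [0,0,0],"xyz": [0,-1.37,0.72],"claw": 0.5},
  {"angular": [0,0,0],"xyz": [0,0,0],"claw": 0.5},
  {"angular": [0,0,0],"xyz": [0,0,0],"claw": 0.5},
])

```text
t: 3.1
eef_pos: [0.614, 0.0981, 0.2109]
ee_rot: [-3.14, 0.0, -1.519]
force: [2.9, 3.8, -1.4]
width: 0.011
gripper_force: 12.0
```

servo_tool([
  {"angular": [0,0,0],"xyz": [0,-1.24,0.92],"claw": 0.5},
  {"angular": [0,0,0],"xyz": [0,-1.09,1.1],"claw": 0.5},
  {"angular": [0,0,0],"xyz": [0,-0.9,1.26],"claw": 0.5},
  {"angular": [0,0,0],"xyz": [0,-0.7,1.38],"claw": 0.5},
  {"angular": [0,0,0],"xyz": [0,-0.48,1.47],"claw": 0.5},
  {"angular": [0,0,0],"xyz": [0,-0.24,1.53],"claw": 0.5},
  {"angular": [0,0,0],"xyz": [0,0,1.55],"claw": 0.5},
  {"angular": [0,0,0],"xyz": [0,0,0],"claw": 0.5},
])

```text
t: 3.9
eef_pos: [0.6559, 0.0991, 0.117]
ee_rot: [3.134, -0.002, -1.519]
force: [-6.4, 0.9, -3.8]
width: 0.0116
gripper_force: 12.0
```

Run:
```python
from h import *
import pickle
fs={n:viewer.grab_frame(n) for n in("side","wrist")}
pickle.dump(fs,open("f2.pkl","wb"))
a=cv2.resize(fs["side"]["color"][170:310,200:340],(400,400),interpolation=2)
b=cv2.resize(fs["wrist"]["color"],(400,400))
cv2.imwrite("pics/g.png",np.hstack([a,b]))
```

```text
(no output)
```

View pics/g.png

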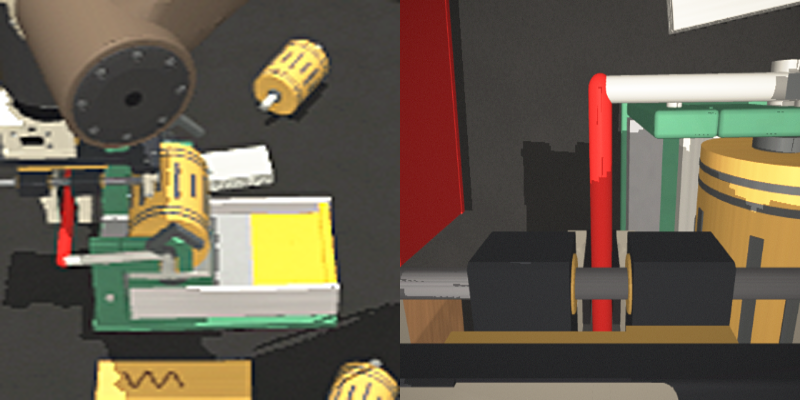

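The lever is down behind the press (bar at (65,230) in the left half, gripped in the right half). A little more push down against the stop to check.

servo_tool([
  {"angular": [0,0,0],"xyz": [0,0.4,0.3],"claw": 0.5},
  {"angular": [0,0,0],"xyz": [0,0,0.3],"claw": 0.5},
  {"angular": [0,0,0],"xyz": [0,0,0],"claw": 0.5},
])

```text
t: 4.3
eef_pos: [0.6558, 0.0992, 0.1155]
ee_rot: [-3.139, -0.001, -1.518]
force: [-3.3, -2.5, 10.2]
width: 0.0114
gripper_force: 12.0
```

servo_tool([
  {"angular": [0,0,0],"xyz": [0,0,-0.5],"claw": 3},
  {"angular": [0,0,0],"xyz": [0,0,0],"claw": 3},
  {"angular": [0,0,0],"xyz": [0,0,0],"claw": 3},
  {"angular": [0,0,0],"xyz": [0,0,-2],"claw": 3},
  {"angular": [0,0,0],"xyz": [0,0,-3],"claw": 3},
  {"angular": [0,0,0],"xyz": [0,0,-3],"claw": 3},
  {"angular": [0,0,0],"xyz": [0,0,-2],"claw": 0},
  {"angular": [0,0,0],"xyz": [0,3.2,0],"claw": 0},
  {"angular": [0,0,0],"xyz": [0,3.2,0],"claw": 0},
  {"angular": [0,0,0],"xyz": [0,3.2,0],"claw": 0},
  {"angular": [0,0,0],"xyz": [0,0,0],"claw": 0},
  {"angular": [0,0,0],"xyz": [0,0,0],"claw": 0},
])

```text
t: 5.5
eef_pos: [0.5593, 0.095, 0.2188]
ee_rot: [-3.141, 0.0, -1.518]
force: [0.6, 0.2, -0.3]
width: 0.0002
gripper_force: 0.0
```

Run:
```python
from h import *
f=viewer.grab_frame("side"); s=monitor.get_state(); print(s["eef_pos"],s["ee_rot"],s["force"],s["width"])
g=viewer.grab_frame("wrist")
hsv=cv2.cvtColor(f["color"],cv2.COLOR_BGR2HSV)
red=((hsv[...,0]<6)|(hsv[...,0]>174))&(hsv[...,1]>150)&(hsv[...,2]>60)
m,l,st,c=cv2.connectedComponentsWithStats(red.astype(np.uint8))
for i in range(1,m):
    if st[i][4]>40: print(st[i],c[i])
print("bar exp px",[proj(f,(.557+.0995*np.cos(.06)-t*np.sin(.06),.094+.0995*.06+t,.117)) for t in(-.077,.077)])
# drum axis in the wrist view, rows along it
hw=cv2.cvtColor(g["color"],cv2.COLOR_BGR2HSV); cv2.imwrite("pics/h.png",cv2.resize(np.hstack([g["color"],f["color"]]),(800,300)))
```

```text
[0.55986586 0.09514103 0.21859729] [-3.14084993e+00  1.52994474e-04 -1.51802305e+00] [-0.42478047  0.70203389 -0.38115373] 0.00014858106040524754
[ 129  204   64   68 2239] [163.48548459 232.39973202]
[220 220   8  44 200] [223.395 241.25 ]
bar exp px [(np.float64(224.56404066027346), np.float64(221.15645205632123)), (np.float64(220.5937783756073), np.float64(260.51040403699704))]
```

View pics/h.png

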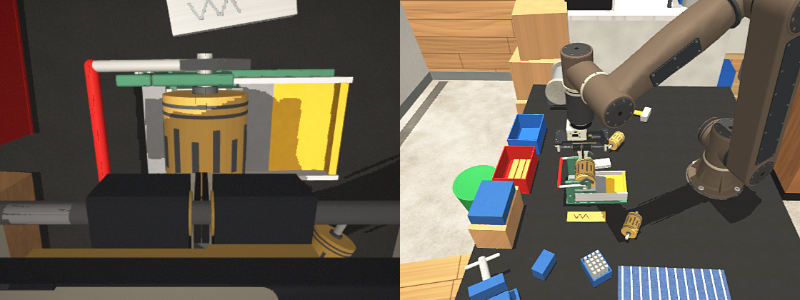

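Lever bar seen at (223,241), as expected for fully open; the closed fingers are over the drum's middle. Pressing down now.

servo_tool([
  {"angular": [0,0,0],"xyz": [0,0.2,2.2],"claw": 0},
  {"angular": [0,0,0],"xyz": [0,0,2],"claw": 0},
  {"angular": [0,0,0],"xyz": [0,0,0.4],"claw": 0},
  {"angular": [0,0,0],"xyz": [0,0,0.4],"claw": 0},
  {"angular": [0,0,0],"xyz": [0,0,0.4],"claw": 0},
  {"angular": [0,0,0],"xyz": [0,0,0.4],"claw": 0},
])

```text
t: 6.2
eef_pos: [0.5592, 0.0946, 0.162]
ee_rot: [-3.139, -0.001, -1.518]
force: [-0.3, -2.5, 7.0]
width: 0.0002
gripper_force: 3.2
```

Contact came at about the expected height and the table is sinking.

servo_tool([
  {"angular": [0,0,0],"xyz": [0,0.1,0.4],"claw": 0},
  {"angular": [0,0,0],"xyz": [0,0,0.4],"claw": 0},
  {"angular": [0,0,0],"xyz": [0,0,0.4],"claw": 0},
  {"angular": [0,0,0],"xyz": [0,0,0.4],"claw": 0},
  {"angular": [0,0,0],"xyz": [0,0,0.4],"claw": 0},
  {"angular": [0,0,0],"xyz": [0,0,0.4],"claw": 0},
  {"angular": [0,0,0],"xyz": [0,0,0.3],"claw": 0},
  {"angular": [0,0,0],"xyz": [0,0,0],"claw": 0},
])

```text
t: 7.0
eef_pos: [0.5578, 0.0947, 0.1345]
ee_rot: [-3.14, -0.0, -1.518]
force: [-0.5, -2.4, 2.8]
width: 0.0003
gripper_force: 1.4
```

servo_tool([
  {"angular": [0,0,0],"xyz": [0,0,0.2],"claw": 0},
  {"angular": [0,0,0],"xyz": [0,0,0.2],"claw": 0},
  {"angular": [0,0,0],"xyz": [0,0,0.2],"claw": 0},
  {"angular": [0,0,0],"xyz": [0,0,0],"claw": 0},
])

```text
t: 7.4
eef_pos: [0.5625, 0.0952, 0.1341]
ee_rot: [-3.129, 0.0, -1.515]
force: [-0.2, -6.8, 32.5]
width: 0.0004
gripper_force: 16.6
```

Bottom stop reached (z stuck at 0.134, 32 N). I lift off and check the roller.

servo_tool([
  {"angular": [0,0,0],"xyz": [0,0,-0.6],"claw": 0},
  {"angular": [0,0,0],"xyz": [0,0,-2],"claw": 0},
  {"angular": [0,0,0],"xyz": [0,0,-3],"claw": 8.7},
  {"angular": [0,0,0],"xyz": [0,0,-2],"claw": 8.7},
  {"angular": [0,0,0],"xyz": [0,0,0],"claw": 8.7},
  {"angular": [0,0,0],"xyz": [0,0,0],"claw": 8.7},
  {"angular": [0,0,0],"xyz": [0,0,0],"claw": 8.7},
  {"angular": [0,0,0],"xyz": [0,0,0],"claw": 8.7},
])

```text
t: 8.2
eef_pos: [0.5561, 0.0946, 0.2024]
ee_rot: [3.14, -0.001, -1.519]
force: [0.3, -0.4, -0.7]
width: 0.043
gripper_force: 0.0
```

Run:
```python
from h import *
s=monitor.get_state(); print(s["t"],s["eef_pos"],s["ee_rot"],s["force"],s["width"])
g=viewer.grab_frame("wrist");f=viewer.grab_frame("side")
hsv=cv2.cvtColor(g["color"],cv2.COLOR_BGR2HSV)
ax=np.array([-np.sin(.06),np.cos(.06),0])
P=lambda d:(lambda e:e/np.linalg.norm(e))(d-ax*(d@ax))
for v in(150,170,190,210,225):
    m=(hsv[v,180:370,0]>10)&(hsv[v,180:370,0]<22)&(hsv[v,180:370,1]>90)
    xs=180+np.flatnonzero(m); u0,u1=xs[0],xs[-1]+1
    o,a=ray(g,u0,v);_,b=ray(g,u1,v); d=P(P(a)+P(b)); half=np.arccos(P(a)@P(b))/2
    q=(.072-o[2])/d[2]; X=o+d*q; print(v,u0,u1,"x at y=.094:",X[0]-(.094-X[1])*.06,q,.04/np.sin(half))
a=cv2.resize(f["color"][170:310,200:340],(400,400),interpolation=2)
cv2.imwrite("pics/i.png",np.hstack([a,cv2.resize(g["color"][100:300,170:370],(400,400))]))
```

```text
8.2 [0.55610001 0.09464628 0.20238183] [ 3.13993143e+00 -6.05955026e-04 -1.51853089e+00] [ 0.33539388 -0.354114   -0.69630452] 0.042992998907902494
150 226 336 x at y=.094: 0.5565526489103462 0.266441789008099 0.26704832082696844
170 227 332 x at y=.094: 0.5577693676177453 0.2664441901344074 0.2753159535448181
190 233 332 x at y=.094: 0.5556824599867917 0.26644346738272184 0.287203385429312
210 229 335 x at y=.094: 0.5561684174383962 0.2664421809567339 0.26447854885009114
225 230 331 x at y=.094: 0.5574028030575662 0.26644288403144745 0.27402746054533234
```

View pics/i.png

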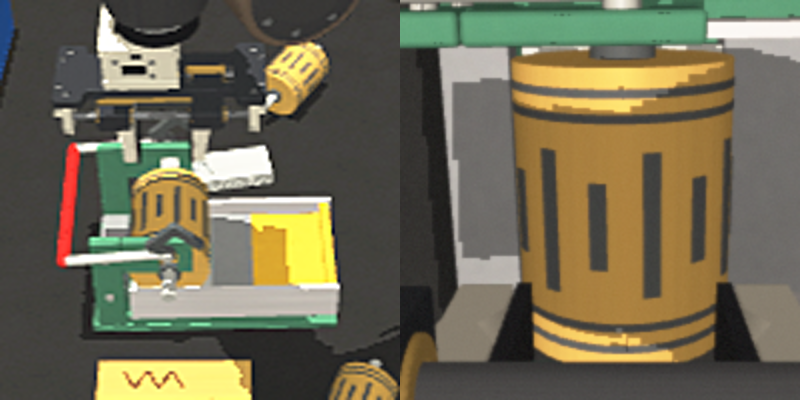

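Roller sits lowered with its axis at x≈0.5565, right under the gripper (0.5561); the lever is open. I straddle the drum with the open fingers.

servo_tool([
  {"angular": [0,0,0],"xyz": [0,0,0],"claw": 8.76},
  {"angular": [0,0,0],"xyz": [0,0,0],"claw": 8.76},
  {"angular": [0,0,0],"xyz": [0,0,0],"claw": 8.76},
  {"angular": [0,0,0],"xyz": [0,0,2],"claw": 8.76},
  {"angular": [0,0,0],"xyz": [0,0,2],"claw": 8.76},
  {"angular": [0,0,0],"xyz": [0,0,2],"claw": 8.76},
  {"angular": [0,0,0],"xyz": [0,0,1],"claw": 8.76},
  {"angular": [0,0,0],"xyz": [0,0,0],"claw": 8.76},
])

```text
t: 9.1
eef_pos: [0.5558, 0.0944, 0.1321]
ee_rot: [3.139, -0.001, -1.519]
force: [0.2, -0.0, 0.3]
width: 0.0873
gripper_force: 0.0
```

servo_tool([
  {"angular": [0,0,0],"xyz": [0,0,1],"claw": 8.76},
  {"angular": [0,0,0],"xyz": [0,0,1],"claw": 8.76},
  {"angular": [0,0,0],"xyz": [0,0,1],"claw": 8.76},
  {"angular": [0,0,0],"xyz": [0,0,1],"claw": 8.76},
  {"angular": [0,0,0],"xyz": [0,0,0.4],"claw": 8.76},
  {"angular": [0,0,0],"xyz": [0,0,0],"claw": 8.76},
])

```text
t: 9.7
eef_pos: [0.5561, 0.0946, 0.0885]
ee_rot: [3.14, -0.001, -1.518]
force: [0.1, -0.9, 0.1]
width: 0.0879
gripper_force: 0.0
```

servo_tool([
  {"angular": [0,0,0],"xyz": [0,0.4,0],"claw": 8.76},
  {"angular": [0,0,0],"xyz": [0,0.5,0],"claw": 8.76},
  {"angular": [0,0,0],"xyz": [0,0.6,0],"claw": 8.76},
  {"angular": [0,0,0],"xyz": [0,0.7,0],"claw": 8.76},
  {"angular": [0,0,0],"xyz": [0,0.7,0],"claw": 8.76},
  {"angular": [0,0,0],"xyz": [0,0.7,0],"claw": 8.76},
  {"angular": [0,0,0],"xyz": [0,0.7,0],"claw": 8.76},
  {"angular": [0,0,0],"xyz": [0,0.7,0],"claw": 8.76},
])

```text
t: 10.5
eef_pos: [0.5057, 0.0921, 0.0893]
ee_rot: [3.141, -0.0, -1.518]
force: [0.9, -0.1, 0.5]
width: 0.0877
gripper_force: 0.0
```

servo_tool([
  {"angular": [0,0,0],"xyz": [0.05,0.7,0],"claw": 8.76},
  {"angular": [0,0,0],"xyz": [0,0.7,0],"claw": 8.76},
  {"angular": [0,0,0],"xyz": [0,0.7,0],"claw": 8.76},
  {"angular": [0,0,0],"xyz": [0,0.7,0],"claw": 8.76},
  {"angular": [0,0,0],"xyz": [0,0.7,0],"claw": 8.76},
  {"angular": [0,0,0],"xyz": [0,0.7,0],"claw": 8.76},
  {"angular": [0,0,0],"xyz": [0,0.7,0],"claw": 8.76},
  {"angular": [0,0,0],"xyz": [0,0.7,0],"claw": 8.76},
  {"angular": [0,0,0],"xyz": [0,0.7,0],"claw": 8.76},
  {"angular": [0,0,0],"xyz": [0,0.6,0],"claw": 8.76},
  {"angular": [0,0,0],"xyz": [0,0.5,0],"claw": 8.76},
  {"angular": [0,0,0],"xyz": [0,0,0],"claw": 8.76},
  {"angular": [0,0,0],"xyz": [0,0,0],"claw": 8.76},
  {"angular": [0,0,0],"xyz": [0,0,0],"claw": 8.76},
  {"angular": [0,0,0],"xyz": [0,0,0],"claw": 8.76},
  {"angular": [0,0,0],"xyz": [0,0,0],"claw": 8.76},
])

```text
t: 12.1
eef_pos: [0.4329, 0.0878, 0.0893]
ee_rot: [3.142, -0.0, -1.519]
force: [-0.1, 1.0, 0.4]
width: 0.0877
gripper_force: 0.0
```

servo_tool([
  {"angular": [0,0,0],"xyz": [0,0,0],"claw": 8.76},
  {"angular": [0,0,0],"xyz": [0,0,-0.7],"claw": 8.76},
  {"angular": [0,0,0],"xyz": [0,0,-1],"claw": 8.76},
  {"angular": [0,0,0],"xyz": [0,0,-2],"claw": 8.76},
  {"angular": [0,0,0],"xyz": [0,0,-3],"claw": 8.76},
  {"angular": [0,0,0],"xyz": [0,0,-4],"claw": 8.76},
  {"angular": [0,0,0],"xyz": [0,0,0],"claw": 8.76},
])

```text
t: 12.8
eef_pos: [0.4355, 0.0891, 0.2023]
ee_rot: [-3.133, 0.004, -1.517]
force: [-0.2, -0.1, -0.2]
width: 0.0877
gripper_force: 0.0
```

Run:
```python
from h import *
s=monitor.get_state(); print(s["t"],s["eef_pos"],s["ee_rot"],s["force"],s["width"])
g=viewer.grab_frame("wrist");f=viewer.grab_frame("side")
a=cv2.resize(f["color"][170:310,200:340],(400,400),interpolation=2)
cv2.imwrite("pics/j.png",np.hstack([a,cv2.resize(g["color"],(400,400))]))
```

```text
12.8 [0.43549505 0.08912973 0.202283  ] [-3.13267384  0.00390378 -1.51730283] [-0.16437749 -0.05210854 -0.15942685] 0.0876711360983466
```

View pics/j.png

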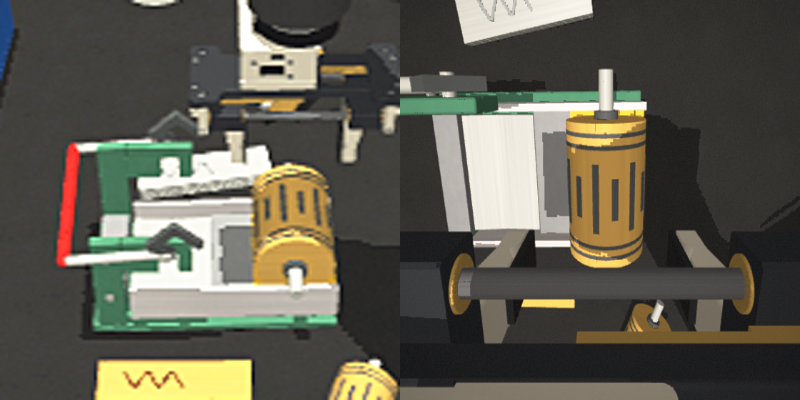

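The roller lies over the yellow cradle (left (292,230), right (605,190)), with the lever open at (65,200). I let it settle, measure its axis in the wrist view and hand in if it's on the mark.

servo_tool([
  {"angular": [0,0,0],"xyz": [0,0,0],"claw": 8.76},
  {"angular": [0,0,0],"xyz": [0,0,0],"claw": 8.76},
  {"angular": [0,0,0],"xyz": [0,0,0],"claw": 8.76},
  {"angular": [0,0,0],"xyz": [0,0,0],"claw": 8.76},
  {"angular": [0,0,0],"xyz": [0,0,0],"claw": 8.76},
  {"angular": [0,0,0],"xyz": [0,0,0],"claw": 8.76},
  {"angular": [0,0,0],"xyz": [0,0,0],"claw": 8.76},
  {"angular": [0,0,0],"xyz": [0,0,0],"claw": 8.76},
])

```text
t: 13.7
eef_pos: [0.4327, 0.0878, 0.1963]
ee_rot: [3.142, -0.0, -1.518]
force: [-0.5, 0.2, 0.3]
width: 0.0874
gripper_force: 0.0
```

Run:
```python
from h import *
ax=np.array([-np.sin(.06),np.cos(.06),0])
P=lambda d:(lambda e:e/np.linalg.norm(e))(d-ax*(d@ax))
r=[]
for k in range(2):
    g=viewer.grab_frame("wrist"); hsv=cv2.cvtColor(g["color"],cv2.COLOR_BGR2HSV)
    for v in(170,190,210,235):
        m=(hsv[v,220:380,0]>10)&(hsv[v,220:380,0]<22)&(hsv[v,220:380,1]>90)
        xs=220+np.flatnonzero(m); o,a=ray(g,xs[0],v);_,b=ray(g,xs[-1]+1,v); d=P(P(a)+P(b))
        X=o+d*(.072-o[2])/d[2]; r.append(X[0]-(.087-X[1])*.06)
print(np.round(r,4),"expected .4317; off", np.median(r)-(.5565-.1248))
```

```text
[0.4313 0.4307 0.4308 0.4305 0.4313 0.4307 0.4308 0.4305] expected .4317; off -0.0009686420640581672
```

The roller is at rest within 1 mm of the cradle point.

```bash
python3 -c "
from h import *
print(order.job_done())"
```

```text
the job is handed in; nothing more can be done
None
```

The job is handed in: the lever is fully open, the table was lowered to its bottom stop, and the roller lies at rest within about 1 mm of the cradle point after about 14 s; the arm is clear and I saw no disturbance around the press.

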